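# Change the slide on the tablet inspection stand

### The arm

A 7-joint arm with a two-finger parallel gripper is mounted at the origin on a cart in front of the work surface, level with it; the furniture and walls round the work are solid. World frame = base frame: x ahead of the robot, y to its left, z up, the work surface at z = 0. Lengths are in m, angles in rad, forces in N, time in s.
With the tool pointing down it reaches from about 0.4 to 0.925 m from the base axis. Payload 5.6 kg.
Tool frame: the origin (TCP) lies midway between the tips of the shut fingers; the grasp point (between the pads) lies 19 mm behind it; z points along the fingers, y is the line along which they close (so a half turn about z gives the same grasp; the last joint's range is limited). The gripper opens to 85 mm and grips with 20 to 120 N. Pads are 22 mm wide; open, the fingers measure 114 mm over their backs; the gripper's body (76 mm by 85 mm) begins 54 mm behind the grasp point. The pads swing forward as they close: fully open they stand 13 mm farther back than shut.
Start: joints at [-1.337, 0.468, -0.012, 1.603, 0.006, 1.071, -0.056], TCP at [0.178, 0.625, 0.231] pointing down, gripper open.
Joint ranges: [-2.53, 2.53], [-0.31, 2.02], [-1.57, 1.55], [0.28, 2.44], [-1.29, 4.43], [0.15, 1.84], [-2.92, 2.92]. Speed limits (rad/s): [2.57, 2.57, 3.14, 3.14, 3.14, 3.14, 3.14].

### API

Orientations are given as a rotation vector (axis times angle).
In Python, from rig import r, hand, planner, sensors, optics gives the robot as it stands. The module is installed in compiled form; this text tells all that it offers. Calls block until the motion is done:
- r.goto(position, orientation): joint-space move of the TCP to a pose.
- r.movel(position, orientation=None, speed=0.15): straight line of the TCP; orientation=None keeps the orientation; speed is the mean speed in m/s.
- r.set_joints(angles): joint-space move.
- hand.set_gripper(opening): finger opening in m; the grip force is fixed at half the most; returns when the fingers have stopped.
- r.sleep(seconds).
- planner.solve_ik(position, orientation): joint angles nearest the present ones, or None.
- sensors.observe(): the state.
- optics.grab_frame(name): name is "side" or "top"; returns a dict with "color" (400x640x3 uint8, red, green, blue), "camera_matrix" (3x3 intrinsics, pixels), "D" ([k1, k2, p1, p2, k3] as OpenCV has them; the pictures are not rectified), "R" (3x3) and "t" (3): a world point X has camera coordinates R X + t. Camera axes: x right, y down, z forward; pixel columns grow to the right and rows downward; lengths in m; the calibration is good to about 2 mm. A picture is of the moment at which its call begins. There is no depth.
A pose or a line that the arm cannot do raises r.PlanningError and nothing moves.
- r.close_job(): hands the job in; it is judged then, once.
The state is a dict: "clock": time; "q": joint angles; "joint_vel": joint speeds; "joint_efforts": joint torques, N m; "ee_pos": TCP position; "tcp_rot": TCP orientation; "wrist_force": force on the tool from outside, world axes, zero at the start; "wrist_torque": the same for the moment, N m; "finger_gap": finger opening in m; "grip_force": force on a finger pad.
Only numpy, scipy, OpenCV 4.12 (cv2) and the standard library are available. Lean on these libraries where they do the work, as an engineer would, in place of code of your own. Each camera call takes 0.05 s, during which the arm holds its last target. There are 200 camera calls.

### The job

Draw the blank glass slide out from under the two sprung clips of the sloping inspection stand and lay it flat, inside the sheet pan. Then take the slide with the six tablets by its grip block, slide it up the stage, ridge first, so that both clips ride up over its ridge and snap down behind it, fully home against the stop, and let go. Last, push the lamp switch lever on the stand right over to on, the way the slope rises; leave the other things on the worktop where they are.

Things in the scene. Friction and masses are not known exactly. Their poses are not given: they have to be found in the camera images.
- blank_grip (a point): Blank glass slide, no tablets; starts home under the clips on the slope. Drawn straight down the slope (5 to 12 N) it lifts the clips and is free after 40 mm. Grip block 16 (x) x 14 (y) x 40 mm, upright on the plate's centre line, 18 mm from the tail; this point is its middle, 24 mm above the plate's underside. x points to the nose, z up out of the plate. 0.12 kg.
- sample_grip (a point): Tablet slide: same plate with six white tablets (9 mm, 4.5 mm tall) fixed on it ahead of the grip; starts flat on the worktop left of the stand. Grip block 16 (x) x 14 (y) x 40 mm, upright on the plate's centre line, 18 mm from the tail; this point is its middle, 24 mm above the plate's underside. x points to the nose, z up out of the plate. 0.12 kg.
- stage: Sloping stage, 190 x 80 mm, of the fixed stand, rising 30 degrees towards the robot's right. Origin: middle of its low edge on the upper face, 30 mm above the worktop; x up the slope (the way slides go in), y across it (away from the robot), z square out of the face. Side guides 6 mm tall leave a channel 64 mm wide (y -32 to 32) from x = 28 mm up, flared below that.
- stage_stop (a point): Middle of the stop bar's face (8 mm tall) at stage level, x = 150 mm along the stage: a slide's nose ends here. Axes as the stage.
- clip_left (a joint): Angle of the far (+y of the stage) sprung clip, rad: 0 pressed down to its rest, about 0.02 with its foot on a slide's glass, about 0.12 on the crest of a slide's ridge. The spring presses with about 1.5 to 2 N.
- clip_right (a joint): Angle of the near (-y of the stage) sprung clip, as clip_left.
- lamp_switch (a joint): Lever of the lamp switch, rad: 0 = off, leaning down-slope (to the robot's left); 1.0 = on, leaning up-slope (to the robot's right). It starts at 0 to 0.2 and stays where it is left; about 2 N at the tip moves it.
- lamp_switch_tip (a point): Centre of the 26 mm ball on the 45 mm lever, on a black box on the stand's robot side. Axis parallel to the stage's y; pivot 52 mm above the worktop, at y = -92 mm of the stage, 110 mm (level) up-slope of its low edge. Ball 97 mm up when upright; 43 mm travel from end to end. Box top 55 mm up; the stage's edge is 52 mm away from it in +y.
- pan: Shallow steel sheet pan fixed on the worktop, 378 (x) x 225 (y) x 22 mm tall; flat inner floor 340 x 188 mm, 2 mm above the worktop. Origin: centre of its underside; x along its length.
- tablet_bottle: White tablet bottle with screw cap, 48 mm across, 88 mm tall, a bystander; leave it. Origin: centre of its underside.
- salve_jar: Wide amber jar with white lid, 68 mm across, 92 mm tall, a bystander; leave it. Origin: centre of its underside.
- paper_cup: Pleated paper dose cup, 38 mm across, 29 mm tall, a bystander; leave it. Origin: centre of its underside.
- loose_cap: White vial cap, 37 mm across, 11 mm tall, a bystander; leave it. Origin: centre of its underside.
- black_marker: Black marker pen lying flat, 136 mm long, 14 mm thick, between the tablet slide and the stand, a bystander; leave it. Origin: centre of its underside; its length is along its y.
- amber_vial: Open amber vial, 35 mm across, 82 mm tall, a bystander behind the pan's inner corner; leave it. Origin: centre of its underside.
- blank_nose (a point): Middle of the blank slide's nose, at the underside; axes as its grip. Plate 100 (x) x 60 (y) x 4 mm. The last 24 mm before the nose is a full-width metal ridge: from the nose (1.5 mm high) a 25 degree ramp up to a 3 mm crest 8 mm high, then 28 degrees down to the glass. The grip block's middle is 82 mm behind the nose.
- sample_nose (a point): Middle of the tablet slide's nose, at the underside; axes as its grip. Plate 100 (x) x 60 (y) x 4 mm. The last 24 mm before the nose is a full-width metal ridge: from the nose (1.5 mm high) a 25 degree ramp up to a 3 mm crest 8 mm high, then 28 degrees down to the glass. The grip block's middle is 82 mm behind the nose.
- grip_home (a point): Where the middle of a slide's grip block is when it is home: x = 68, y = 0, z = 24 mm in the stage's frame. Axes as the stage. A slide laid on the stage with its grip block 55 mm down the slope from here (nose at x = 95 mm) is just clear of the clips.
- clip_feet (a point): Midway between the clips' round feet, under them, x = 122 mm along the stage. Feet at y = +20 and -20 mm, 10 mm across and 10 mm wide, 3 mm above the stage at rest, with upturned tips reaching down to x = 112 mm; the clips stand up to 15 mm above the stage. Pushing a slide in under both takes 5 to 12 N.

How it is judged:
On the way, in this order (a step that is already met when the one before it is completed fails the run):
1. the blank slide lies flat in the sheet pan, let go (x of blank_grip in the frame of pan between -0.165 and 0.165 m and y of blank_grip in the frame of pan between -0.09 and 0.09 m and z of blank_grip in the frame of pan below 0.032 m and angle between blank_grip's own z axis and vertical below 0.12 rad and contact force between the fingers and blank below 0.05 N), for 0.2 s.
2. the tablet slide, in the stage's channel, lifts both clips on its ridge (x of sample_grip in the frame of stage between 0.02 and 0.068 m and y of sample_grip in the frame of stage between -0.008 and 0.008 m and value of joint each of clip_left, clip_right above 0.07 rad), for 0.02 s.
3. the tablet slide is home at the stop with both clips snapped down behind its ridge, let go (x of sample_grip in the frame of stage between 0.0645 and 0.0705 m and y of sample_grip in the frame of stage between -0.005 and 0.005 m and z of sample_grip in the frame of stage between 0.019 and 0.0275 m and angle between the z axis of sample_grip and the z axis of stage, either way round below 0.06 rad and angle between the x axis of sample_grip and the x axis of stage, either way round below 0.1 rad and value of joint each of clip_left, clip_right below 0.045 rad and contact force between the fingers and sample below 0.05 N), for 0.2 s.
4. the lamp switch is pushed over to on (value of joint lamp_switch above 0.85 rad), for 0.1 s.
At the end, for the whole second after the job is handed in: The blank slide lies flat (within 7 degrees) inside the sheet pan; the tablet slide lies flat on the stage (within 3.4 degrees), within 3.5 mm of the stop and 5 mm of the centre line, with both clips down (below 0.045 rad) behind its ridge; the lamp switch is past 0.85 rad (all of step 1 and x of sample_grip in the frame of stage between 0.0645 and 0.0705 m and y of sample_grip in the frame of stage between -0.005 and 0.005 m and z of sample_grip in the frame of stage between 0.019 and 0.0275 m and angle between the z axis of sample_grip and the z axis of stage, either way round below 0.06 rad and angle between the x axis of sample_grip and the x axis of stage, either way round below 0.1 rad and value of joint each of clip_left, clip_right below 0.045 rad and value of joint lamp_switch above 0.85 rad); the robot touches nothing.
It fails at once if a bystander (bottle, jar, paper cup, cap, marker, amber vial) is moved by more than 40 mm (distance of any of tablet_bottle, salve_jar, paper_cup, loose_cap, black_marker, amber_vial from where it was at the start of the episode above 0.04 m).
It also fails if it takes over 70 s, if anything falls off the work surface, if the arm or the gripper's body presses on something with over 40 N, if the wrist force passes 120 N, or if a joint passes its speed limit or range.

## Working session

There is one attempt and no reset: what is moved stays moved. The work goes in short steps, each a Python script; the robot and the scene stay as the last script left them, time stands still between calls to the robot, and variables do not carry over. Pictures are saved under pics/ and viewed, at most 12 in all, crops included, and the job is handed in when it is done.

```bash
mkdir -p pics
python3 - <<'E'
from rig import r,hand,planner,sensors,optics
import cv2,numpy as np
for n in("top","side"):
    f=optics.grab_frame(n); cv2.imwrite(f"pics/{n}0.png",f["color"][:,:,::-1])
    np.savez(f"{n}0.npz",**f)
    C=-f["R"].T@f["t"]; print(n,C,f["R"][2],f["camera_matrix"][0,0],f["D"])
s=sensors.observe(); print(s)
E
```

```text
top [0.41067236 0.00538057 1.42188672] [ 0.09291136  0.02546721 -0.99534863] 500.65404145743554 [0.04187597 0.         0.         0.         0.        ]
side [ 0.57404199 -1.31596039  0.79676813] [-0.01327762  0.88589922 -0.46368768] 440.3308697976449 [-0.1010033  0.         0.         0.         0.       ]
{'clock': 0.1, 'q': array([-1.33699168,  0.46831319, -0.01160546,  1.60349559,  0.00599633,
        1.07137814, -0.05630873]), 'joint_vel': array([-0.00077114, -0.00173177, -0.00018901, -0.00314379, -0.00179991,
       -0.0011347 , -0.00018328]), 'joint_efforts': array([ 6.82490136e-04, -5.33513117e+01,  2.12068751e-02, -2.51967323e+01,
        1.14854478e-02,  4.28903382e-03, -2.30390179e-05]), 'ee_pos': array([0.17756343, 0.62478115, 0.23043282]), 'tcp_rot': array([-4.33515264e-01, -3.11142908e+00,  2.44422760e-03]), 'wrist_force': array([-1.06778694, -0.63784839,  0.02766811]), 'wrist_torque': array([0.0063832 , 0.04091418, 0.00843146]), 'grip_force': 0.0, 'finger_gap': 0.08521211870293002}
```

View pics/top0.png

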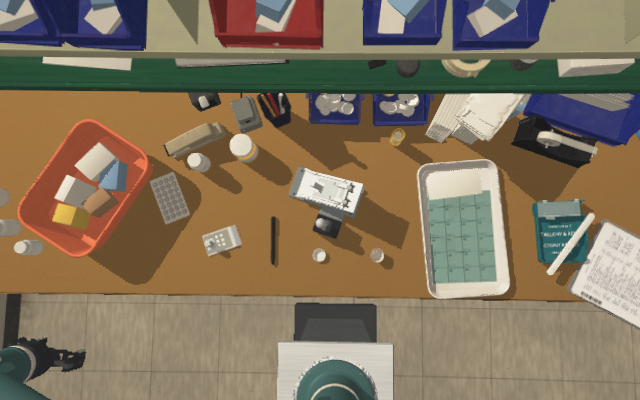

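View pics/side0.png

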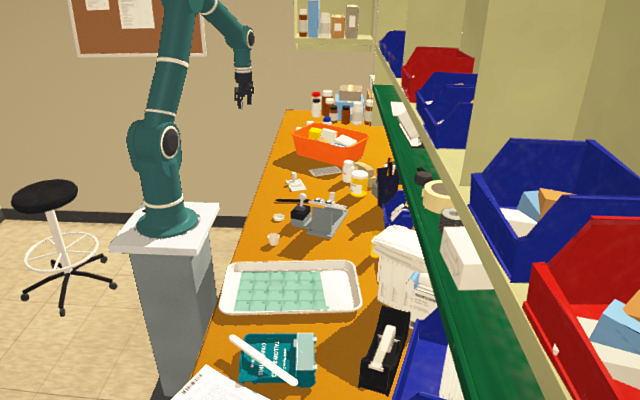

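Top: stand at about (327,192), tablet slide (222,240), marker (274,240), pan (465,228). Side: the same things, with the stand at (320,215). Next I'll enlarge both.

```bash
cat > h.py <<'E'
import cv2,numpy as np
from scipy.spatial.transform import Rotation as Rot
def ray(f,uv):
    p=cv2.undistortPoints(np.array([[uv]],float),f["camera_matrix"],f["D"])[0,0]
    R=f["R"]; d=R.T@np.array([*p,1.]); return -R.T@f["t"],d/np.linalg.norm(d)
def onz(f,uv,z):
    c,d=ray(f,uv); return c+d*(z-c[2])/d[2]
def tri(f,a,g,b):
    c1,d1=ray(f,a);c2,d2=ray(g,b)
    s=np.linalg.lstsq(np.c_[d1,-d2],c2-c1,rcond=None)[0]
    p,q=c1+d1*s[0],c2+d2*s[1]; return (p+q)/2,np.linalg.norm(p-q)
def proj(f,X):
    return cv2.projectPoints(np.array(X,float).reshape(-1,3),cv2.Rodrigues(f["R"])[0],f["t"],f["camera_matrix"],f["D"])[0][:,0]
def load(n): return dict(np.load(n))
E
python3 - <<'E'
import cv2,numpy as np
t=cv2.imread("pics/top0.png");s=cv2.imread("pics/side0.png")
a=cv2.resize(t[155:275,190:390],(800,480),interpolation=cv2.INTER_CUBIC)
cv2.imwrite("pics/tc.png",a)
b=cv2.resize(s[165:255,260:380],(800,600),interpolation=cv2.INTER_CUBIC)
cv2.imwrite("pics/sc.png",b)
E
```

```text
(no output)
```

View pics/tc.png

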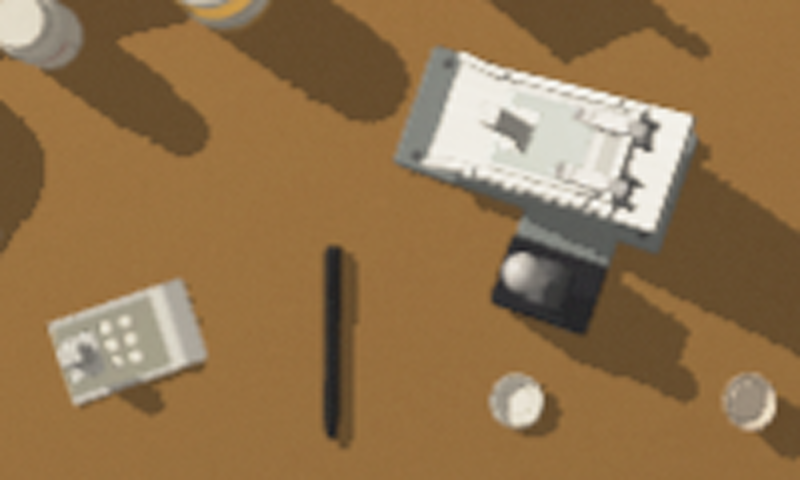

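View pics/sc.png

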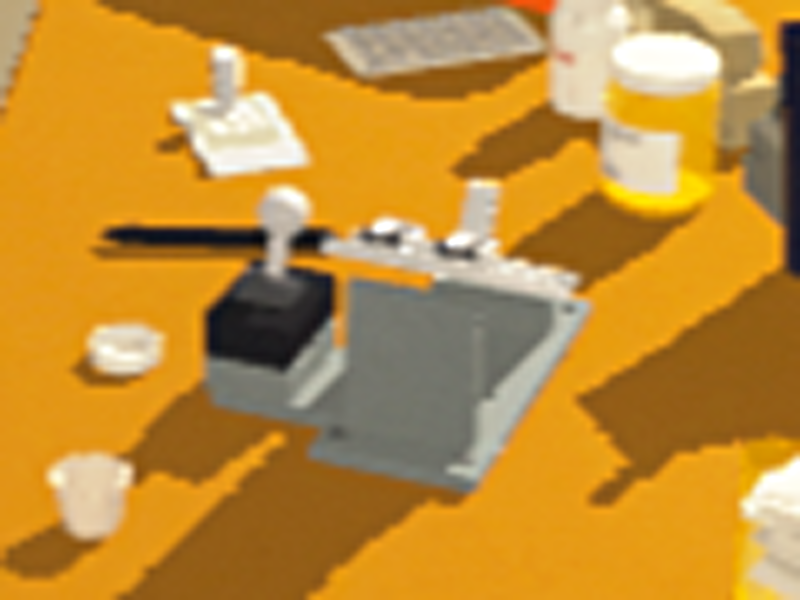

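Top crop: stage corners (692,115), (655,235) high and about (455,52), (415,165) low, lamp ball (522,270), slide corners (48,325), (180,280), (205,357), (75,405). Side crop: ball (283,210), block tops (225,52) and (482,185). Now I'll fit the stand and slide poses from these.

```bash
cat > fit.py <<'E'
from h import *
from scipy.optimize import least_squares
T,S=load("top0.npz"),load("side0.npz")
ct=lambda u,v:(190+(u+.5)/4-.5,155+(v+.5)/4-.5)
cs=lambda u,v:(260+(u+.5)/6.667-.5,165+(v+.5)/6.667-.5)
ball=tri(T,ct(522,270),S,cs(283,210)); print("ball",ball)
c,s=np.cos(np.pi/6),np.sin(np.pi/6)
def st(X):  # stage pt -> level stand frame
    X=np.atleast_2d(X); return np.c_[X[:,0]*c-X[:,2]*s,X[:,1],.03+X[:,0]*s+X[:,2]*c]
def W(p,L): return np.c_[np.array(L)[:,:2]@np.array([[np.cos(p[2]),np.sin(p[2])],[-np.sin(p[2]),np.cos(p[2])]])+p[:2],np.array(L)[:,2]]
obs=[(T,ct(692,115),st([.19,.04,0])),(T,ct(655,235),st([.19,-.04,0])),(S,cs(482,183),st([.068,0,.044])),(T,ct(502,117),st([.068,0,.044]))]
def loc(p): return [(f,uv,L) for f,uv,L in obs]+[(f,uv,np.array([[.110-.045*np.sin(.5-p[3]),-.092,.052+.045*np.cos(.5-p[3])]])) for f,uv in((T,ct(522,270)),(S,cs(283,210)))]
res=lambda p:np.concatenate([proj(f,W(p,L))[0]-uv for f,uv,L in loc(p)])
o=least_squares(res,[.6,.05,-1.83,.1],loss="soft_l1"); print(o.x,o.fun.reshape(-1,2).round(1))
for X in([0,.04,0],[0,-.04,0],[.028,.032,0],[.028,-.032,0],[.122,.02,.01]):
    u=proj(T,W(o.x,st(X)))[0]; print("pred top crop",X,((u-[190,155]+.5)*4-.5).round())
# sample
pts=[(T,ct(180,280),[.082,.03,.0015]),(T,ct(205,357),[.082,-.03,.0015]),(T,ct(48,325),[-.018,.03,.004]),(T,ct(75,405),[-.018,-.03,.004]),(S,cs(225,50),[0,0,.044])]
r2=lambda p:np.concatenate([proj(f,W(p,[L]))[0]-uv for f,uv,L in pts])
o2=least_squares(r2,[.45,.3,-1.2],loss="soft_l1"); print("sample",o2.x,o2.fun.reshape(-1,2).round(1))
for uv in((418,165),(497,160),(512,293),(428,296)): print("pan rim",onz(T,uv,.022))
np.savez("pose.npz",stand=o.x,sample=o2.x)
E
python3 fit.py
```

```text
ball (array([0.47880604, 0.04359908, 0.09610453]), np.float64(0.002935573970622891))
[ 0.5935866   0.10046141 -1.89017744  0.03192024] [[ 0.7  0.5]
 [ 0.1 -0.5]
 [ 0.3  0.5]
 [-2.7 -0.2]
 [-0.1  0.9]
 [ 0.2  0.9]]
pred top crop [0, 0.04, 0] [465.  59.]
pred top crop [0, -0.04, 0] [427. 166.]
pred top crop [0.028, 0.032, 0] [493.  78.]
pred top crop [0.028, -0.032, 0] [463. 164.]
pred top crop [0.122, 0.02, 0.01] [592. 119.]
sample [ 0.41972964  0.35581607 -1.21494859] [[ 0.2 -0.5]
 [ 0.6  0.2]
 [-0.4  0.1]
 [-0.5  0.2]
 [ 0.1  0.5]]
pan rim [ 0.6483935  -0.22695976  0.022     ]
pan rim [ 0.66432313 -0.44567287  0.022     ]
pan rim [ 0.29850683 -0.47856317  0.022     ]
pan rim [ 0.28577264 -0.25246129  0.022     ]
```

```bash
cat >> fit.py <<'E'
img=cv2.imread("pics/top0.png")[150:250,280:380]; k=6; big=cv2.resize(img,None,fx=k,fy=k,interpolation=cv2.INTER_CUBIC)
def poly(L,col):
    u=(proj(T,W(o.x,L))-[280,150]+.5)*k; cv2.polylines(big,[u.round().astype(int)],True,col,1)
poly(st([[0,-.04,0],[.19,-.04,0],[.19,.04,0],[0,.04,0]]),(0,0,255))
poly(st([[.028,-.032,0],[.15,-.032,0],[.15,.032,0],[.028,.032,0]]),(255,0,0))
poly(st([[.06,-.007,.044],[.076,-.007,.044],[.076,.007,.044],[.06,.007,.044]]),(0,160,0))
poly(st([[.05,-.03,.004],[.15,-.03,.0015],[.15,.03,.0015],[.05,.03,.004]]),(255,0,255))
cv2.imwrite("pics/ov.png",big)
E
python3 fit.py >/dev/null
```

```text
(no output)
```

View pics/ov.png

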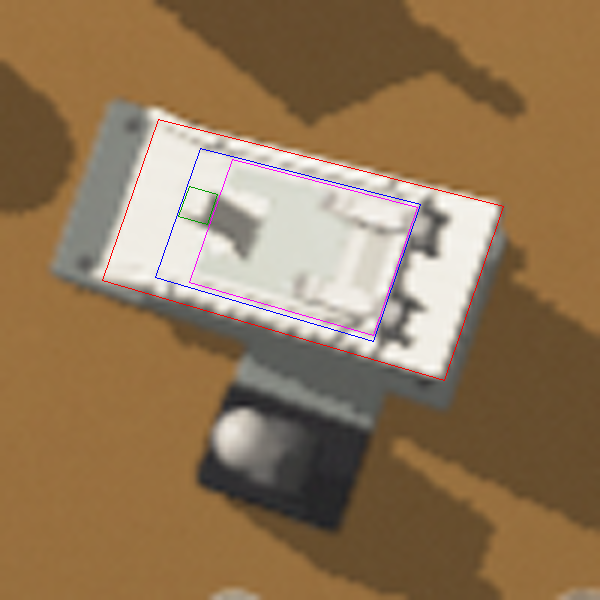

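Overlay: red stage outline and magenta plate agree with the image to within about 1.5 px (high corners (502,205) and (445,380)), and the grip block sits at about (200,207). Good enough to start; next is planning the grasps.

```bash
cat >> h.py <<'E'
P=load("pose.npz")
def yawR(a): return Rot.from_euler("z",a).as_matrix()
p=P["stand"]; Rs=yawR(p[2])@Rot.from_euler("y",-np.pi/6).as_matrix(); Os=np.array([p[0],p[1],.03])
FL=np.diag([1.,-1,-1])   # tool: x along slide x, z down
FLb=np.diag([-1.,1,-1])
def spose(x,y,z,F=FL,dy=0,R0=None):  # TCP pose for GRIP-POINT offset in stage frame (z = TCP height above stage)
    return Os+Rs@np.array([x,y,z]), Rot.from_matrix((Rs if R0 is None else R0)@yawR(dy)@F).as_rotvec()
def flat(x,y,z,a,F=FL): return np.array([x,y,z]),Rot.from_matrix(yawR(a)@F).as_rotvec()
E
python3 - <<'E'
from h import *
from rig import planner
s=P["sample"]
for n,F in(("A",FL),("B",FLb)):
    for nm,q in(("home",spose(.068,0,.012,F)),("out",spose(.01,0,.10,F)),("pan",flat(.47,-.31,.02,-1.60,F)),("pan2",flat(.47,-.31,.2,-1.6,F)),("samp",flat(s[0],s[1],.016,s[2],F)),("sampup",flat(s[0],s[1],.2,s[2],F)),("lamp",flat(.47,.02,.09,-1.89,F))):
        j=planner.solve_ik(*q); print(n,nm,None if j is None else np.round(j,2))
E
```

```text
A home [-0.36  0.72  0.01  1.7   0.44  1.12  2.19]
A out [-0.43  0.74 -0.05  1.52  0.41  1.3   2.16]
A pan [-0.25  0.98  1.11  1.99 -1.12  0.97 -1.72]
A pan2 [-0.39  0.74  1.35  1.9  -0.79  1.18 -1.92]
A samp [-0.49  0.65 -0.35  1.95  0.38  0.6   2.41]
A sampup [-0.5   0.36 -0.33  1.86  0.14  0.94  2.61]
A lamp [-0.18  0.38  0.08  2.14 -0.05  0.62  2.76]
B home [-0.82  0.82  0.66  1.73 -0.04  1.02 -0.55]
B out [-0.87  0.82  0.64  1.55 -0.04  1.22 -0.62]
B pan [ 0.23  0.65  0.38  1.96 -0.41  0.61  0.85]
B pan2 [-0.1   0.44  0.81  1.89 -0.38  0.97  0.85]
B samp [-0.91  0.62  0.19  1.98 -0.21  0.56 -0.22]
B sampup [-0.99  0.34  0.28  1.9  -0.11  0.92 -0.3 ]
B lamp [-0.58  0.42  0.56  2.17 -0.37  0.64 -0.08]
```

Run:
```python
from h import *
from rig import r,hand,sensors,optics
F=FLb
hand.set_gripper(.05)
r.goto(*spose(.068,0,.13,F))
r.movel(spose(.068,0,.06,F)[0],speed=.1)
f0=sensors.observe()["wrist_force"]
r.movel(spose(.068,0,.012,F)[0],speed=.06)
s=sensors.observe(); print("desc",Rs.T@(s["wrist_force"]-f0),s["clock"])
for n in("top","side"): 
    f=optics.grab_frame(n); cv2.imwrite(f"pics/{n}1.png",f["color"][:,:,::-1])
hand.set_gripper(0.0)
s=sensors.observe(); print("grip",Rs.T@(s["wrist_force"]-f0),Rs.T@s["wrist_torque"],s["finger_gap"],s["grip_force"],Rs.T@(s["ee_pos"]-Os))
a=cv2.resize(cv2.imread("pics/top1.png")[140:240,260:400],(560,400),interpolation=cv2.INTER_CUBIC)
b=cv2.resize(cv2.imread("pics/side1.png")[150:250,260:380],(480,400),interpolation=cv2.INTER_CUBIC)
cv2.imwrite("pics/g1.png",cv2.resize(np.hstack([a,b]),(800,308)))
```

```text
desc [ 0.84341827 -0.32099195  0.63633241] 4.7
grip [-0.53071436  0.66211867  2.58512372] [-0.15090946  0.47017322 -0.07898032] 0.013129235092902192 58.80382061004639 [0.06788627 0.0001618  0.01236668]
```

View pics/g1.png

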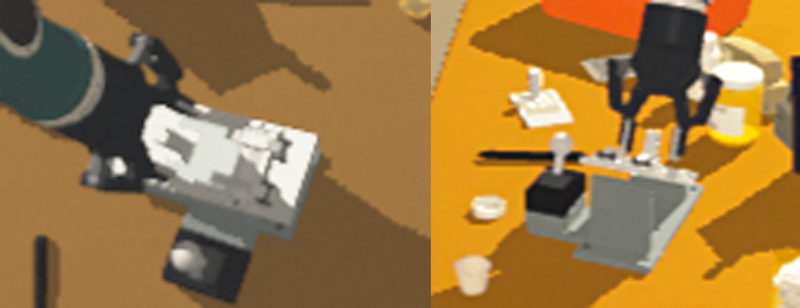

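The picture shows the fingers straddling the block (about (650,145) in the right half), and the gap of 13 mm confirms the grip. Now I'll draw the slide out and carry it to the pan.

Run:
```python
from h import *
from rig import r,hand,sensors,optics
F=FLb
f0=sensors.observe()["wrist_force"]
for x in(.05,.03,.012):
    r.movel(spose(x,0,.0125,F)[0],speed=.05); s=sensors.observe(); print(x,(Rs.T@(s["wrist_force"]-f0)).round(1),s["finger_gap"])
r.movel(spose(.005,0,.10,F)[0],speed=.12)
cp=np.array([.474,-.351]); a=-1.53-.0
cp=np.array([.474,-.31]); # grip point, plate nose to -y
r.movel(np.r_[spose(.005,0,.1,F)[0][:2],.26],speed=.2)
r.goto(*flat(*cp,.24,-1.645,F))
s=sensors.observe(); print(s["clock"],s["finger_gap"],s["ee_pos"],s["wrist_force"])
for n in("top","side"): 
    f=optics.grab_frame(n); cv2.imwrite(f"pics/{n}2.png",f["color"][:,:,::-1]); 
a=cv2.imread("pics/top2.png")[100:310,300:560]
b=cv2.imread("pics/side2.png")[130:340,180:420]
cv2.imwrite("pics/g2.png",cv2.resize(np.hstack([a,b]),(800,336)))
```

```text
0.05 [4.3 0.5 0. ] 0.013274275589058386
0.03 [-1.1 -1.2 -1.9] 0.01293013768483104
0.012 [ 0.1 -0.9 -1.9] 0.01276397377278578
10.2833 0.012804405120390555 [ 0.47489551 -0.30884693  0.23967367] [ 0.58069119  0.28931445 -1.38601961]
```

View pics/g2.png

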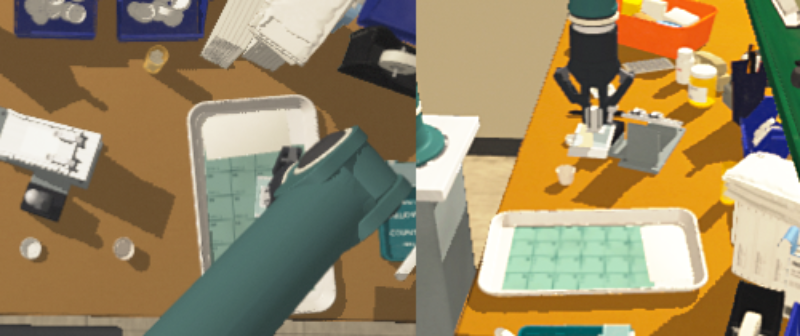

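Blank slide is held level and hangs over the pan. Lowering until contact.

Run:
```python
from h import *
from rig import r,hand,sensors,optics
F=FLb
p,o=flat(.474,-.31,.06,-1.53,F)
r.movel(p,o,speed=.15)
f0=sensors.observe()["wrist_force"]
r.movel([p[0],p[1],.022],speed=.08)
z=.022
while z>.010:
    z-=.0015; r.movel([p[0],p[1],z],speed=.03); s=sensors.observe(); d=s["wrist_force"]-f0
    if d[2]>3: break
print(z,d,s["ee_pos"])
hand.set_gripper(.05); r.sleep(.2)
r.movel([p[0],p[1],.12],speed=.12)
sp=P["sample"]
r.movel([p[0],p[1],.26],speed=.25)
r.goto(*flat(sp[0],sp[1],.15,sp[2],F))
for n in("top","side"): 
    f=optics.grab_frame(n); np.savez(f"{n}3.npz",**f); cv2.imwrite(f"pics/{n}3.png",f["color"][:,:,::-1]); 
s=sensors.observe(); print(s["clock"])
a=cv2.imread("pics/top3.png")[140:310,400:530]
b=cv2.imread("pics/side3.png")[165:335,200:400]
cv2.imwrite("pics/g3.png",cv2.resize(np.hstack([a,b]),(800,412)))
```

```text
0.011499999999999995 [-4.32714503  2.15863118 14.7141035 ] [ 0.47419673 -0.31010693  0.01292163]
19.0167
```

View pics/g3.png

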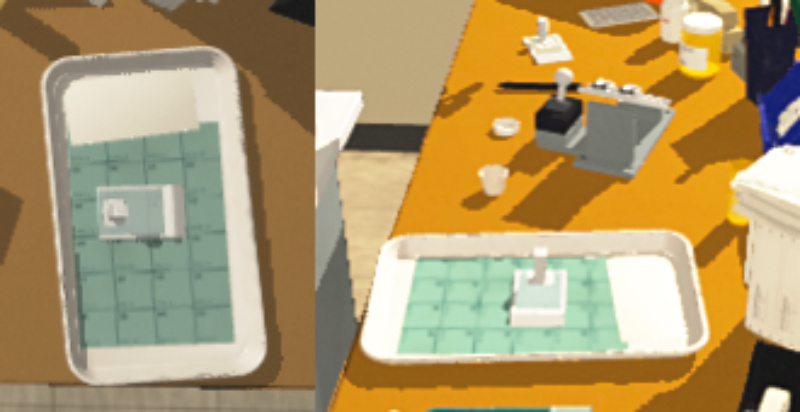

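Blank lies flat in the pan (left half about (140,212)), with everything else in place. Now the tablet slide.

Run:
```python
from h import *
from rig import r,hand,sensors,optics
F=FLb; sp=P["sample"]
p,o=flat(sp[0],sp[1],.06,sp[2],F)
r.movel(p,o,speed=.15); f0=sensors.observe()["wrist_force"]
r.movel([p[0],p[1],.0125],speed=.06)
print("desc",sensors.observe()["wrist_force"]-f0)
hand.set_gripper(0); s=sensors.observe(); print("grip",s["finger_gap"],s["grip_force"],s["wrist_force"]-f0,s["ee_pos"])
r.movel([p[0],p[1],.06],speed=.1); r.movel([p[0],p[1],.2],speed=.2)
r.goto(*spose(-.012,0,.12,F))
f0=sensors.observe()["wrist_force"]
r.movel(spose(-.012,0,.03,F)[0],speed=.1)
for z in(.022,.018,.016,.0145,.0135,.0125):
    r.movel(spose(-.012,0,z,F)[0],speed=.04); s=sensors.observe(); d=Rs.T@(s["wrist_force"]-f0); print(z,d.round(1),(Rs.T@s["wrist_torque"]).round(2))
    if d[2]>4: break
print(s["clock"],s["finger_gap"])
for n in("top","side"): 
    f=optics.grab_frame(n); cv2.imwrite(f"pics/{n}4.png",f["color"][:,:,::-1]); 
a=cv2.resize(cv2.imread("pics/top4.png")[140:240,260:400],(560,400),interpolation=cv2.INTER_CUBIC)
b=cv2.resize(cv2.imread("pics/side4.png")[150:250,260:380],(480,400),interpolation=cv2.INTER_CUBIC)
cv2.imwrite("pics/g4.png",cv2.resize(np.hstack([a,b]),(800,308)))
```

```text
desc [ 0.30740149 -0.34845039  1.02367256]
grip 0.012941316011090045 58.887187242507935 [-0.93851225 -0.29809639  4.55886954] [0.42001751 0.35607443 0.01297278]
0.022 [-0.2  0.6  0.2] [-0.02  0.72 -0.04]
0.018 [-1.5  1.7 -0.9] [-0.01  0.72 -0.03]
0.016 [-0.4  1.   0. ] [-0.02  0.7   0.01]
0.0145 [-1.3  0.1  0.2] [ 0.01  0.72 -0.  ]
0.0135 [-0.9  0.8  2.4] [-0.14  0.64  0.01]
0.0125 [ 0.8 -0.5  9.1] [-0.47  0.21 -0.05]
26.325 0.013056259456166109
```

View pics/g4.png

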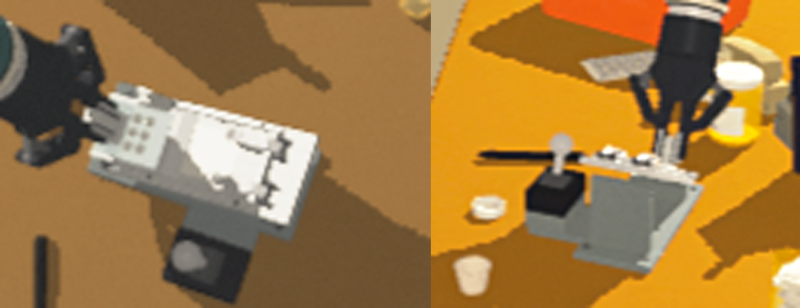

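The slide is on the stage: contact came at the height expected, with its nose in the channel around (160,140). Now pushing it home.

Run:
```python
from h import *
from rig import r,hand,sensors,optics
F=FLb
f0=sensors.observe()["wrist_force"]
for x in(.0,.013,.022,.027,.032,.037,.042,.047,.052,.056,.06,.063,.065,.0665,.068,.0695,.071,.0725,.074):
    r.movel(spose(x,0,.0128,F)[0],speed=.05); s=sensors.observe(); d=Rs.T@(s["wrist_force"]-f0); e=Rs.T@(s["ee_pos"]-Os)
    print(x,d.round(1),(e*1000).round(1),round(s["finger_gap"]*1000,1))
    if abs(d[1])>15 or d[0]<-30 or (x>.062 and d[0]<-14): break
print(s["clock"])
```

```text
0.0 [-1.8  0.1 -0. ] [-0.2  0.4 13.8] 13.4
0.013 [-2.1 -0.5  0.2] [12.2  0.4 13.9] 12.7
0.022 [-2.9  0.2 -0.1] [20.9  0.4 13.9] 13.0
0.027 [-3.8  0.5 -1.2] [25.7  0.3 13.9] 13.1
0.032 [-3.6  1.  -0. ] [30.6  0.3 13.9] 13.0
0.037 [-3.8  0.7 -0.4] [35.5  0.3 13.9] 13.0
0.042 [-3.8  1.1 -0.9] [40.5  0.3 13.9] 13.4
0.047 [-9.4  1.7 -3.2] [43.1  0.1 14. ] 13.3
0.052 [-11.5   1.3  -3.9] [47.3  0.  14.1] 13.0
0.056 [-10.8   1.5  -2.9] [51.1 -0.  14.1] 13.1
0.06 [-9.   0.6 -3.3] [56.3  0.  13.9] 12.8
0.063 [-7.8  0.3 -1.6] [59.8  0.  13.9] 12.7
0.065 [-7.9 -0.2 -2. ] [61.8  0.1 13.9] 12.8
0.0665 [-7.5  0.6 -3.3] [63.3  0.1 13.9] 13.0
0.068 [-8.1  0.4 -2. ] [64.6  0.1 13.9] 13.1
0.0695 [-9.3  0.8 -2.4] [65.8  0.1 13.9] 13.0
0.071 [-10.9   0.8  -2.7] [66.8 -0.  13.9] 12.9
0.0725 [-12.7   2.   -4. ] [66.9 -0.1 14.2] 13.0
0.074 [-15.7   1.4  -4.8] [67.1 -0.1 14.5] 12.8
31.5583
```

Run:
```python
from h import *
from rig import r,hand,sensors,optics
F=FLb
r.movel(spose(.0695,0,.0135,F)[0],speed=.03)
hand.set_gripper(.05); r.sleep(.3)
e=Rs.T@(sensors.observe()["ee_pos"]-Os); print(e)
r.movel(spose(.066,0,.04,F)[0],speed=.06)
r.movel(spose(.06,0,.14,F)[0],speed=.15)
p=P["stand"]
def lp(x,z): return flat(*(p[:2]+(yawR(p[2])@[x,-.092,0])[:2]),z,p[2],F)
hand.set_gripper(0)
r.goto(*lp(.025,.2))
for n in("top","side"): 
    f=optics.grab_frame(n); cv2.imwrite(f"pics/{n}5.png",f["color"][:,:,::-1]); 
print(sensors.observe()["clock"])
a=cv2.resize(cv2.imread("pics/top5.png")[140:240,260:400],(560,400),interpolation=cv2.INTER_CUBIC)
b=cv2.resize(cv2.imread("pics/side5.png")[150:250,260:380],(480,400),interpolation=cv2.INTER_CUBIC)
cv2.imwrite("pics/g5.png",cv2.resize(np.hstack([a,b]),(800,308)))
```

```text
[ 6.95386794e-02 -2.04337498e-05  1.34986913e-02]
35.2417
```

View pics/g5.png

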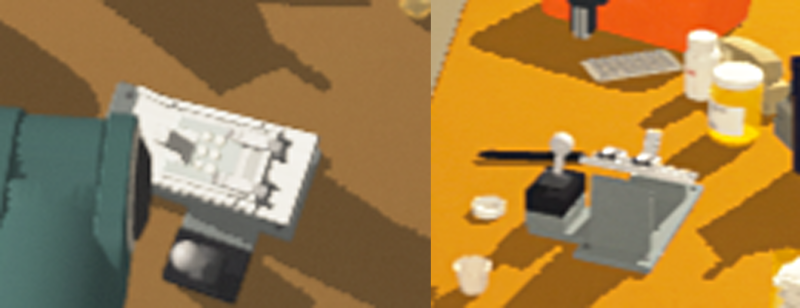

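Slide is home: ridge at (255,160) beyond the clip feet, tablets at (208,148), the same as the blank's original position. Now the lamp.

Run:
```python
from h import *
from rig import r,hand,sensors,optics
F=FLb; p=P["stand"]
def lp(x,z): return flat(*(p[:2]+(yawR(p[2])@[x,-.092,0])[:2]),z,p[2],F)
r.movel(lp(.035,.078)[0],speed=.15)
f0=sensors.observe()["wrist_force"]; Ry=yawR(p[2])
for x in np.r_[np.arange(.045,.105,.01),np.arange(.105,.125,.003)]:
    r.movel(lp(x,.078)[0],speed=.06); s=sensors.observe(); d=Ry.T@(s["wrist_force"]-f0); e=Ry.T@(s["ee_pos"]-[p[0],p[1],0])
    print(round(x,3),d.round(1),e.round(4))
    if d[0]<-12 or abs(d[1])>12: break
r.movel(lp(.07,.078)[0],speed=.1); r.movel(lp(.05,.22)[0],speed=.2)
r.goto(*flat(.35,.45,.3,p[2],F))
for n in("top","side"): 
    f=optics.grab_frame(n); np.savez(f"{n}6.npz",**f); cv2.imwrite(f"pics/{n}6.png",f["color"][:,:,::-1]); 
print(sensors.observe()["clock"])
a=cv2.resize(cv2.imread("pics/top6.png")[140:240,260:400],(560,400),interpolation=cv2.INTER_CUBIC)
b=cv2.resize(cv2.imread("pics/side6.png")[150:250,260:380],(480,400),interpolation=cv2.INTER_CUBIC)
cv2.imwrite("pics/g6.png",cv2.resize(np.hstack([a,b]),(800,308)))
```

```text
0.045 [ 0.1 -0.1 -0.5] [ 0.0453 -0.0918  0.0786]
0.055 [-0.1  0.2 -0.1] [ 0.0555 -0.092   0.0781]
0.065 [-0.2  0.7 -0.2] [ 0.0655 -0.092   0.078 ]
0.075 [ 0.4  1.  -0.8] [ 0.0755 -0.092   0.078 ]
0.085 [1.  0.7 0.3] [ 0.0859 -0.0921  0.0779]
0.095 [-0.3  0.4 -0.3] [ 0.0958 -0.0921  0.078 ]
0.105 [ 0.1 -0.6  0. ] [ 0.1055 -0.0921  0.078 ]
0.108 [-6.8  0.9 -2.9] [ 0.1058 -0.0922  0.078 ]
0.111 [-15.1   1.2  -5.3] [ 0.1061 -0.0922  0.0781]
41.9417
```

View pics/g6.png

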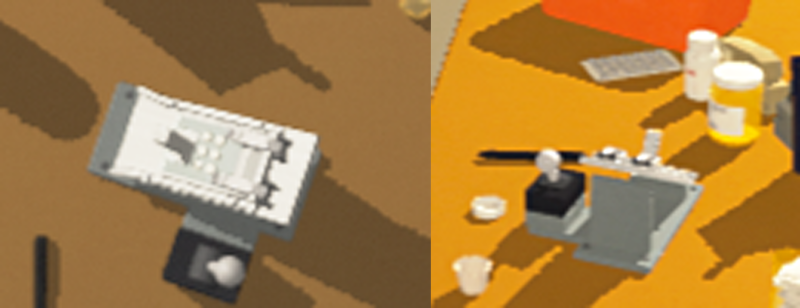

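The lever ball is now at (228,268), hard over up-slope (15 N against the end stop), and the slide is still home. Handing in.

```bash
python3 -c "
from rig import r
print(r.close_job())"
```

```text
the job is handed in; nothing more can be done
None
```

I handed the job in at about 42 s of the 70 s allowed: the blank slide lies flat in the pan, the tablet slide is home under both clips and released, the lamp lever is pushed to on, and the last pictures show no bystander visibly moved; the hand-in gave no verdict.

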